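# Knock a pressed U-bracket out of its die and stand it on the mat

## Task

A pressed steel U-bracket sits sunk in the die of the small bench press. Turn the star handle on the press's right side by its spokes, its top coming towards the front, until it stops and the knock-out is fully up, and leave it so; then take the bracket out from under the raised punch and stand it gently, as it stood in the die, in the middle of the thick dark rubber mat. Do not drop the bracket, and leave the mug, the calculator and the tape roll where they are.

Things in the scene. Friction and masses are not known exactly. Their poses are not given: they have to be found in the camera images.
- press: small grey bench press, fixed. Origin on the bench under the centre of its die pocket; x points to its back, y to its left, z up; its front (-x) roughly faces the robot. Die: dark block, x -58..58, y -48..48 mm, flat top at z = 100, with an open pocket 84 (x) by 44 (y) mm centred on the origin. Gear housing on its right: x -65..5, y -97..-47, up to z = 96.
- punch_under (a point): front edge of the raised punch's underside, over the pocket, at (-20, 0, 235) mm in the press frame. Punch, head (z 265..315) and column (x 63..99) fill x -20..99, y -35..35 above z = 235: an upright tool over the bracket strikes them. Come from the front, fingers pointing forward and down, tilted about 40 degrees from vertical, closing along the press's y.
- star_hub (a point): hub centre of the star handle, at (-30, -130, 95) mm in the press frame; its axis runs along the press's y. Four spokes, 90 degrees apart, turn in the plane y = -130: bars 10 mm thick, each ending in a black ball of 18 mm diameter centred 80 mm from the axis; the hub is 32 mm in diameter.
- star (a joint): angle of the star handle, rad, 0 to 3.14 (end stop), at start 0 to 0.25; grows as its top comes to the front. Spoke k (0..3) stands star - 0.785 + 1.571 k from straight up, positive to the front (-x). Takes 3 to 8 N at the spoke ends and stays where left. It raises the knock-out plate under the bracket evenly, by 42 mm from 0 to 3.14.
- bracket_mid (a point): centre, half-way up, of the loose steel U-bracket: channel 80 (x) by 40 (y) by 55 mm high, 4 mm sheet, closed side down, about 0.3 kg. Sits in the pocket along the press's axes, 2 mm play; at first its top is flush with the die or up to 4 mm above, when knocked out it stands 42 mm proud, its lowest 13 mm still in the pocket. Hold it across its two long flanges (40 mm over the outsides).
- mat_top (a point): middle of the upper side of the plain thick dark rubber bench mat, 180 (x) by 150 (y) by 24 mm, lying fixed on the bench left or right of the press
- calculator: desk calculator, 152 x 107 x 30 mm, loose bystander; origin at its underside
- mug: white mug, 92 x 127 x 95 mm, loose bystander; origin at its underside
- tape_roll: roll of brown packing tape lying flat, 92 x 90 x 48 mm, loose bystander; origin at its underside
Mind the look-alikes: they are no part of the job. What is meant by the part that bears bracket_mid is not blue, and is the larger of those in its own colour.

How it is judged:
By the outcome, as a careful person would: the job done as asked, in the order asked, and still so for the second after the job is handed in, with the robot touching nothing.
It also fails if it takes over 64 s, if anything falls off the work surface, if the arm or the gripper's body presses on something with over 40 N, if the wrist force passes 120 N, or if a joint passes its speed limit or range.

## Robot

A 7-joint arm with a two-finger parallel gripper is mounted at the origin on a cart in front of the work surface, level with it; the furniture and walls round the work are solid. World frame = base frame: x ahead of the robot, y to its left, z up, the work surface at z = 0. Lengths are in mm, angles in rad, forces in N, time in s.
With the tool pointing down it reaches from about 400 to 875 mm from the base axis. Payload 19.3 kg.
Tool frame: the origin (TCP) lies at the very end of the fingers, on their centre line; the grasp point (between the pads) lies 19 mm behind it (grip_point_offset is the z of the grasp point in the tool frame, in mm); z points along the fingers, y is the line along which they close (so a half turn about z gives the same grasp; the last joint's range is limited). The gripper opens to 85 mm and grips with 20 to 120 N. Pads are 22 mm wide; open, the fingers measure 114 mm over their backs; the gripper's body (76 mm by 85 mm) begins 54 mm behind the grasp point. The pads swing forward as they close: fully open they stand 13 mm farther back than shut.
Start: joints at [1.082, 0.521, -0.036, 1.599, 0.021, 1.021, -0.113], TCP at [254.137, -570.989, 231.291] pointing down, gripper open.
Joint ranges: [-2.91, 2.91], [-0.3, 2.13], [-1.5, 1.42], [0.17, 2.43], [-1.26, 4.41], [0.16, 1.93], [-2.52, 2.52]. Speed limits (rad/s): [1.89, 1.89, 2.39, 2.39, 3.01, 3.01, 3.01].

## Interface

Orientations are given as a 3x3 rotation matrix whose columns are the frame's x, y, z axes.
In Python, from workcell import movep, movel, goto_joints, open_gripper, clamp, wait, inverse_kinematics, read_state, camera, PlanningError, finish_job, grip_point_offset gives the robot as it stands. Calls block until the motion is done:
- movep(position, orientation): joint-space move of the TCP to a pose.
- movel(position, frame=None, max_speed=150, guard=None): straight line of the TCP; frame=None keeps the orientation; max_speed is the mean speed in mm/s. With guard (N) it stops when the force on the tool has changed by that much, and returns True; else False.
- goto_joints(angles): joint-space move.
- open_gripper() and clamp(): open the fingers fully, or close them until they stop; the grip force is fixed at half the most.
- wait(seconds).
- inverse_kinematics(position, orientation): joint angles nearest the present ones, or None.
- read_state(): the state.
- camera(name): name is "scene" or "top" or "wrist"; returns a dict with "image" (400x640x3 uint8, blue, green, red), "range_z" (400x640 float32, mm along the optical axis (not along the pixel's ray), 0 where there is no reading), "fx", "fy", "cx", "cy" (pixels), "cam_to_world" (4x4, takes a point from camera to world coordinates). Camera axes: x right, y up, looking along -z (the intrinsics and any distortion apply to the point x, -y, -z); pixel columns grow to the right and rows downward; lengths in mm; the calibration is good to about 2 mm. A picture is of the moment at which its call begins.
A pose or a line that the arm cannot do raises PlanningError and nothing moves.
- finish_job(): hands the job in; it is judged then, once.
The state is a dict: "time": time; "qpos": joint angles; "qvel": joint speeds; "joint_efforts": joint torques, N m; "eef_pos": TCP position; "tool_rot": TCP orientation; "ft_force": force on the tool from outside, world axes, zero at the start; "torque": the same for the moment, N m; "finger_gap": finger opening in mm; "gripper_force": force on a finger pad.
Only numpy, scipy, OpenCV 4.12 (cv2) and the standard library are available. Lean on these libraries where they do the work, as an engineer would, in place of code of your own. Each camera call takes 0.05 s, during which the arm holds its last target. There are 200 camera calls.

## Working session

There is one attempt and no reset: what is moved stays moved. The work goes in short steps, each a Python script; the robot and the scene stay as the last script left them, time stands still between calls to the robot, and variables do not carry over. Pictures are saved under pics/ and viewed, at most 11 in all, crops included, and the job is handed in when it is done.

```bash
mkdir -p pics; ls; python3 - <<'E'
from workcell import *
import cv2,numpy as np,pickle
D={}
for n in("scene","top"):
    c=camera(n);D[n]=c;cv2.imwrite(f"pics/{n}0.png",c["image"]);print(n,c["fx"],c["cx"],c["cy"],np.round(c["cam_to_world"],3).tolist(),[k for k in c])
pickle.dump(D,open("d0.pkl","wb"))
print(grip_point_offset,read_state()["time"])
E
```

```text
pics
scene 426.7168879659933 321.18112697712195 197.37692793633298 [[-0.603, 0.587, -0.54, -205.905], [-0.797, -0.459, 0.391, 529.484], [-0.018, 0.667, 0.745, 1154.884], [0.0, 0.0, 0.0, 1.0]] ['image', 'range_z', 'fx', 'fy', 'cx', 'cy', 'cam_to_world']
top 509.9662561764656 328.16631579529314 196.5831083890519 [[0.0, 0.987, -0.161, 289.082], [-1.0, -0.002, -0.015, -5.26], [-0.015, 0.161, 0.987, 1617.907], [0.0, 0.0, 0.0, 1.0]] ['image', 'range_z', 'fx', 'fy', 'cx', 'cy', 'cam_to_world']
-18.700000000000003 0.1
```

View pics/scene0.png

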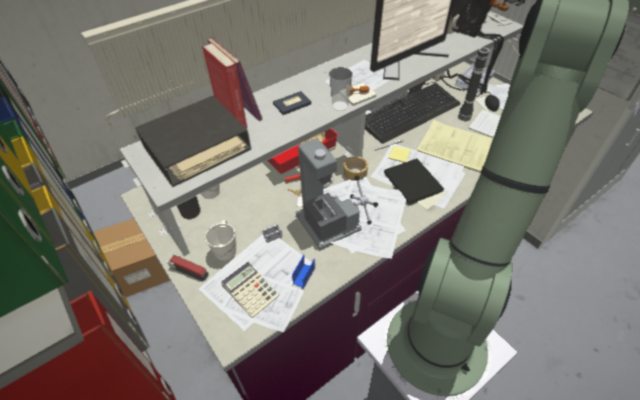

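View pics/top0.png

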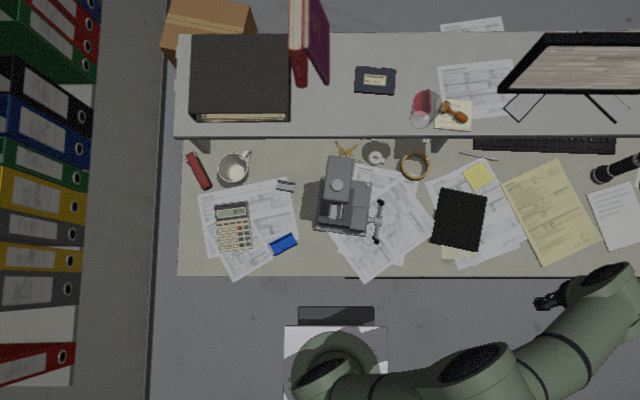

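The scene view shows the press near (330,195), the star handle at (367,205), and the dark mat at (413,180). The top view has the press at (342,200), the star at (378,220) and the mat at (459,218). Next I'll get metric positions.

```bash
cat >h.py <<'E'
import numpy as np,cv2,pickle
def cloud(c):
    v,u=np.mgrid[:400,:640]; z=c["range_z"].astype(float)
    p=np.stack([(u-c["cx"])*z/c["fx"],-(v-c["cy"])*z/c["fy"],-z],-1)
    T=np.array(c["cam_to_world"]); w=p@T[:3,:3].T+T[:3,3]; w[z<=0]=np.nan; return w
def project(c,P):
    T=np.linalg.inv(np.array(c["cam_to_world"])); p=np.atleast_2d(P)@T[:3,:3].T+T[:3,3]
    return np.stack([c["cx"]+c["fx"]*p[:,0]/-p[:,2],c["cy"]-c["fy"]*p[:,1]/-p[:,2]],1)
E
python3 - <<'E'
from h import *
D=pickle.load(open("d0.pkl","rb"))
c=D["top"];w=cloud(c);img=c["image"]
for (u,v) in [(338,185),(340,165),(340,215),(360,215),(459,218),(300,260),(330,120),(233,165),(235,230),(414,160),(280,185),(378,205),(378,238),(283,244),(445,100),(600,100),(240,60)]: print((u,v),np.round(w[v,u]).tolist(),img[v,u].tolist())
# mat
m=(img.max(-1)<60)&(np.abs(w[...,2]-24)<15)
n,l,s,ce=cv2.connectedComponentsWithStats(m.astype(np.uint8))
for i in range(1,n):
    if s[i,4]>500:
        p=w[l==i]; print("dark",s[i],np.round(np.median(p,0)),cv2.minAreaRect(p[:,:2].astype(np.float32)))
crop=cv2.resize(img[145:265,290:450],None,fx=5,fy=5,interpolation=cv2.INTER_CUBIC)
cv2.imwrite("pics/tcrop.png",crop)
s=D["scene"]["image"];crop=cv2.resize(s[135:255,280:400],None,fx=5,fy=5,interpolation=cv2.INTER_CUBIC)
cv2.imwrite("pics/scrop.png",crop)
E
```

```text
(338, 185) [530.0, -11.0, 327.0] [147, 142, 142]
(340, 165) [587.0, -16.0, 310.0] [104, 102, 97]
(340, 215) [487.0, -18.0, 54.0] [111, 109, 106]
(360, 215) [481.0, -77.0, 97.0] [108, 109, 103]
(459, 218) [480.0, -390.0, 28.0] [23, 29, 28]
(300, 260) [351.0, 109.0, -3.0] [131, 140, 141]
(330, 120) [719.0, 10.0, 281.0] [136, 141, 141]
(233, 165) [655.0, 327.0, 14.0] [147, 155, 157]
(235, 230) [445.0, 314.0, 16.0] [113, 126, 131]
(414, 160) [673.0, -259.0, -1.0] [77, 81, 82]
(280, 185) [591.0, 175.0, 5.0] [140, 135, 135]
(378, 205) [516.0, -134.0, 67.0] [100, 99, 96]
(378, 238) [409.0, -127.0, 136.0] [138, 134, 134]
(283, 244) [401.0, 162.0, 7.0] [157, 81, 41]
(445, 100) [760.0, -295.0, 319.0] [94, 108, 129]
(600, 100) [768.0, -718.0, 291.0] [135, 136, 135]
(240, 60) [856.0, 245.0, 364.0] [45, 50, 51]
dark [ 473  138  143   17 1845] [ 719. -702.   17.] ((716.205322265625, -673.5519409179688), (453.2394714355469, 52.52207946777344), 89.20809173583984)
dark [ 431  188   56   64 2650] [ 475. -389.   24.] ((477.20965576171875, -390.31640625), (148.19580078125, 177.3804931640625), 77.71873474121094)
```

View pics/tcrop.png

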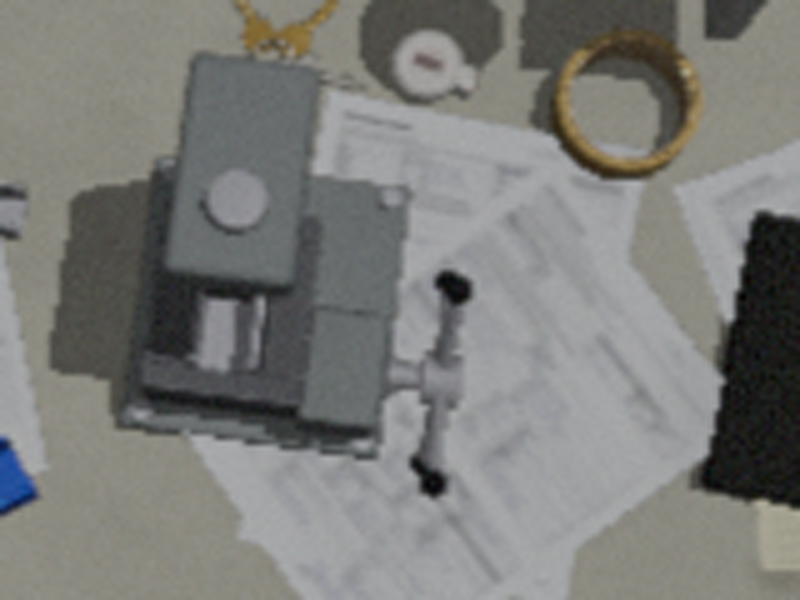

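View pics/scrop.png

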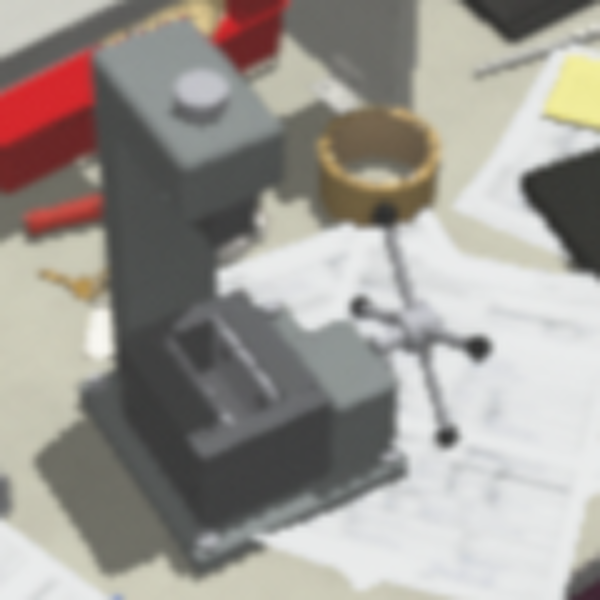

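```bash
cat >fit.py <<'E'
from h import *
from scipy.optimize import least_squares
D=pickle.load(open("d0.pkl","rb"))
P=np.concatenate([cloud(D[n]).reshape(-1,3) for n in("scene","top")])
P=P[np.isfinite(P).all(1)]
P=P[(np.abs(P[:,0]-530)<120)&(P[:,1]>-110)&(P[:,1]<80)&(P[:,2]>75)&(P[:,2]<317)]
B=np.array([[-58,58,-48,48,0,100],[-65,5,-97,-47,0,96],[-20,99,-35,35,265,315],[63,99,-35,35,0,300],[-15,35,-25,25,235,265]],float)
def sdf(q):
    out=[]
    for b in B:
        c=b.reshape(3,2).mean(1);h=np.ptp(b.reshape(3,2),axis=1)/2
        d=np.abs(q-c)-h
        out.append(np.linalg.norm(np.maximum(d,0),axis=1)+np.minimum(d.max(1),0))
    return np.min(out,0)
def res(p):
    c,s=np.cos(p[2]),np.sin(p[2]);q=P-[p[0],p[1],p[3]]
    q=np.stack([c*q[:,0]+s*q[:,1],-s*q[:,0]+c*q[:,1],q[:,2]],1)
    return np.clip(sdf(q),-15,15)
best=min((least_squares(res,[505,-8,y,0],loss="soft_l1",f_scale=2,diff_step=1e-4) for y in(-.3,-.15,0,.15)),key=lambda r:r.cost)
print(len(P),best.x,best.cost,np.median(np.abs(best.fun)))
p=best.x;c,s=np.cos(p[2]),np.sin(p[2]);R=np.array([[c,-s,0],[s,c,0],[0,0,1]]);t=np.array([p[0],p[1],0])
np.savez("press.npz",R=R,t=t,yaw=p[2])
print("hub",t+R@[-30,-130,95])
# star points
Q=np.concatenate([cloud(D[n]).reshape(-1,3) for n in("scene","top")]);Q=Q[np.isfinite(Q).all(1)]
q=(Q-t)@R; r=q[(np.abs(q[:,1]+130)<14)]-[-30,0,95]
rr=np.hypot(r[:,0],r[:,2]); m=(rr>25)&(rr<92)&(r[:,2]>-88)
a=np.arctan2(-r[m,0],r[m,2]); z=np.exp(4j*a)
print("star",m.sum(),(np.angle(z.mean())+np.pi)/4,abs(z.mean()))
for n in("scene","top"):
    im=D[n]["image"].copy()
    pts=[[x,y,100] for x in(-58,58) for y in(-48,48)]+[[x,y,100] for x in(-42,42) for y in(-22,22)]+[[-20,y,315] for y in(-35,35)]+[[-30,-130,95]]+[[-65,-97,96]]
    big=cv2.resize(im,None,fx=4,fy=4)
    for u in project(D[n],np.array(pts)@R.T+t): cv2.circle(big,tuple(np.int32(u*4+2)),4,(0,0,255),-1)
    for st,col in((0,(0,255,0)),(.25,(255,0,0))):
        A=[st-.785+1.571*k for k in range(4)]
        for u in project(D[n],np.array([[-30-80*np.sin(x),-130,95+80*np.cos(x)] for x in A])@R.T+t): cv2.circle(big,tuple(np.int32(u*4+2)),4,col,-1)
    cc=project(D[n],t+[0,-40,120])[0]*4; x,y=np.int32(cc); D[n]["o"]=big[y-290:y+290,x-200:x+200]
cv2.imwrite("pics/ov.png",np.hstack([D["scene"]["o"],D["top"]["o"]]))
E
python3 fit.py
```

```text
4654 [ 5.13237504e+02 -4.94429694e+00 -1.25705705e-01 -7.41532637e-02] 9884.395743322104 1.3575819353747534
hub [ 467.1754839  -130.15727665   95.        ]
star 423 0.19886406025460424 0.8371017036938905
```

View pics/ov.png

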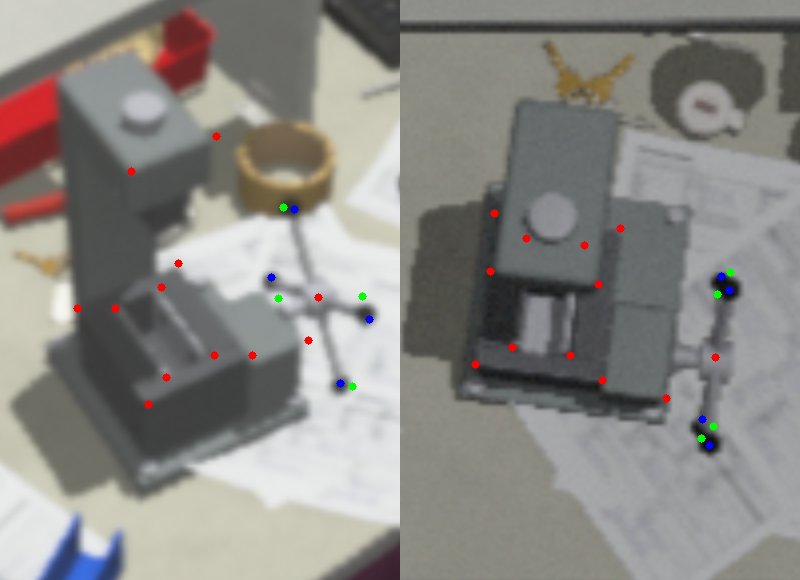

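The fit overlay agrees with the edges to about 3 mm and puts star at about 0.22. The plan is to reach the star from the right with closed fingers pointing along press +y. I'll then sweep one spoke round the whole arc. First I'll check IK over tilt and roll.

```bash
cat >>h.py <<'E'
Z=np.load("press.npz") if __import__("os").path.exists("press.npz") else None
if Z is not None: R,t,yaw=Z["R"],Z["t"],float(Z["yaw"])
def W(p): return t+R@np.array(p,float)          # press -> world
def tool(d,x):                                   # tool z along d, tool x near x (press frame) -> world rot
    d=np.array(d,float);d/=np.linalg.norm(d);x=np.array(x,float);x-=d*(x@d);x/=np.linalg.norm(x)
    return R@np.stack([x,np.cross(d,x),d],1)
def arc(th,r=55,y=-114): return [-30-r*np.sin(th),y,95+r*np.cos(th)]
E
python3 - <<'E'
from workcell import *
from h import *
from math import *
for tilt in(0,15,30):
  for yw in (0,20,35):
    for roll in(0,90,180,270):
      d=[sin(radians(yw))*cos(radians(tilt)),cos(radians(yw))*cos(radians(tilt)),-sin(radians(tilt))]
      b=radians(roll); O=tool(d,[cos(b),0,sin(b)])
      Q=[inverse_kinematics(W(p),O) for p in [arc(-1.1,r=55,y=-220)]+[arc(a) for a in np.linspace(-1.1,2.2,8)]]
      ok=[q is not None for q in Q]
      if sum(ok)>6: print(tilt,yw,roll,ok.count(False),np.round(Q[0],2) if ok[0] else None,np.round(Q[-1],2) if ok[-1] else None, np.round(max(np.ptp([q for q in Q if q is not None],axis=0)),2))
E
```

```text
0 0 0 0 [ 0.92  1.27 -0.23  1.34 -0.84  1.77 -0.55] [ 0.95  1.28 -0.29  1.69 -0.79  1.49 -0.32] 0.42
0 0 90 0 [ 1.14  1.35 -0.64  1.33 -0.56  1.61  0.78] [ 1.19  1.37 -0.63  1.68 -0.54  1.33  0.99] 0.42
0 0 180 0 [ 1.3   1.49 -1.    1.32 -0.27  1.53  2.1 ] [ 1.35  1.5  -0.88  1.67 -0.29  1.25  2.3 ] 0.42
0 0 270 0 [ 0.81  1.26 -0.04  1.35 -0.96  1.87 -2.02] [ 0.57  1.31  0.25  1.71 -1.08  1.84 -1.57] 0.46
0 20 0 0 [ 1.06  1.2  -0.28  1.62 -1.03  1.51 -0.42] [ 1.12  1.28 -0.34  1.92 -1.01  1.27 -0.14] 0.37
0 20 90 0 [ 1.31  1.3  -0.67  1.61 -0.75  1.28  0.92] [ 1.37  1.38 -0.65  1.91 -0.75  1.05  1.18] 0.37
0 20 180 0 [ 1.48  1.45 -0.98  1.6  -0.43  1.15  2.23] [ 1.52  1.49 -0.86  1.9  -0.49  0.93  2.5 ] 0.37
0 20 270 0 [ 0.9   1.19 -0.04  1.63 -1.17  1.67 -1.88] [ 0.79  1.27  0.07  1.94 -1.23  1.61 -1.49] 0.42
0 35 0 0 [ 1.19  1.17 -0.36  1.83 -1.2   1.31 -0.26] [ 1.25  1.31 -0.4   2.09 -1.23  1.13  0.09] 0.71
0 35 90 0 [ 1.45  1.3  -0.74  1.82 -0.92  1.02  1.09] [ 1.5   1.42 -0.68  2.08 -0.99  0.85  1.43] 0.35
0 35 180 0 [ 1.59  1.43 -0.96  1.81 -0.65  0.88  2.44] [ 1.97  2.   -1.31
[... 1928 characters left out ...]
 1.75 -0.6   0.97  0.73] [ 1.26  1.01 -0.66  2.1  -0.75  0.67  1.01] 0.38
30 20 180 0 [ 1.42  1.12 -0.97  1.74 -0.22  0.88  2.14] [ 1.44  1.14 -0.92  2.09 -0.34  0.56  2.36] 0.38
30 20 270 0 [ 0.64  0.91  0.25  1.78 -1.16  1.4  -1.96] [ 0.71  0.92  0.06  2.13 -1.26  1.12 -1.66] 0.38
30 35 0 0 [ 1.1   0.85 -0.36  1.95 -1.1   0.9  -0.19] [ 1.61  1.25 -1.08  2.26 -0.15  0.23 -0.9 ] 0.95
30 35 90 0 [ 1.33  0.93 -0.69  1.94 -0.83  0.72  0.82] [ 1.43  1.07 -0.81  2.26 -1.09  0.39  1.24] 0.42
30 35 180 0 [ 1.46  1.02 -0.9   1.93 -0.56  0.62  2.49] [ 1.58  1.21 -1.03  2.26 -0.39  0.24  2.48] 1.24
30 35 270 0 [ 1.01  0.83 -0.24  1.95 -1.17  0.97 -2.05] [ 1.36  1.02 -0.72  2.27 -1.22  0.47 -1.78] 0.61
```

```bash
cat >>h.py <<'E'
D1=np.array([0,np.cos(.26),-np.sin(.26)]); O1=tool(D1,[1,0,0])
def sp(th,back=0,r=55): return W(np.array([-30-r*np.sin(th),-130,95+r*np.cos(th)])+D1*(17-back))
E
python3 - <<'E'
from workcell import *
from h import *
clamp(); movep(sp(-1.25,110),O1); s=read_state(); print(s["time"],s["eef_pos"],s["ft_force"])
print(movel(sp(-1.25),guard=15,max_speed=120))
s=read_state(); print(s["time"],s["eef_pos"],s["finger_gap"],s["ft_force"])
a=-1.25
while a<0.9:
    a+=.3
    g=movel(sp(a),max_speed=80,guard=35); s=read_state()
    p=R.T@(s["eef_pos"]-t)-D1*17; print(round(a,2),g,round(s["time"],2),round(np.arctan2(-(p[0]+30),p[2]-95),2),np.round(R.T@s["ft_force"],1))
    if g: break
c=camera("scene");cv2.imwrite("pics/s1.png",cv2.resize(c["image"][130:260,250:450],None,fx=4,fy=4))
E
```

```text
2.4417 [ 507.52527616 -226.7104279   136.610082  ] [-0.55028433  0.40438065 -0.22698392]
False
3.5083 [ 521.04141088 -121.2306516   107.94265341] -0.011028141172723873 [-0.39926042 -0.32851948  0.40245523]
-0.95 False 3.87 -0.94 [-1.  -0.3  0. ]
-0.65 False 4.22 -0.64 [-0.4  0.3  0.2]
-0.35 False 4.58 -0.35 [-0.9 -0.3  0.1]
-0.05 False 4.94 -0.05 [ 0.2  0.1 -0.4]
0.25 False 5.3 0.25 [-0.2  0.4 -0.5]
0.55 False 5.66 0.55 [-0.2  0.2  1.5]
0.85 False 6.02 0.85 [-0.2  0.8  0.7]
1.15 False 6.38 1.15 [ 0.9 -0.3 -0.4]
```

View pics/s1.png

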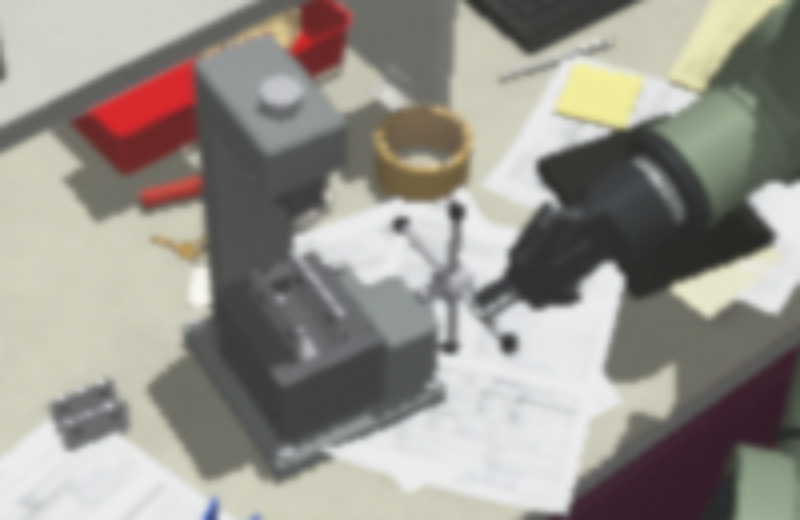

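The bracket has started to rise (it shows at about (320,285)), and the star's balls have moved to (401,224), (457,212), (450,347) and (509,343). I'll carry on to the end stop.

```bash
python3 - <<'E'
from workcell import *
from h import *
a=1.15
while a<2.6:
    a+=.15
    g=movel(sp(a),max_speed=60,guard=30); s=read_state()
    p=R.T@(s["eef_pos"]-t)-D1*17; print(round(a,2),g,round(s["time"],2),round(np.arctan2(-(p[0]+30),p[2]-95),2),np.round(R.T@s["ft_force"],1))
    if g: break
c=camera("scene");cv2.imwrite("pics/s2.png",cv2.resize(c["image"][130:260,250:450],None,fx=4,fy=4))
pickle.dump(c,open("d2.pkl","wb"))
E
```

```text
1.3 False 6.71 1.3 [1.1 0.2 0.8]
1.45 False 6.99 1.45 [-0.1 -0.3  2.1]
1.6 False 7.28 1.6 [-1.3  0.6  2.7]
1.75 False 7.56 1.75 [-1.1  0.9  2.1]
1.9 False 7.84 1.9 [-1.4  0.5  2.2]
2.05 True 8.07 2.02 [-6.4 -6.1 14.3]
```

View pics/s2.png

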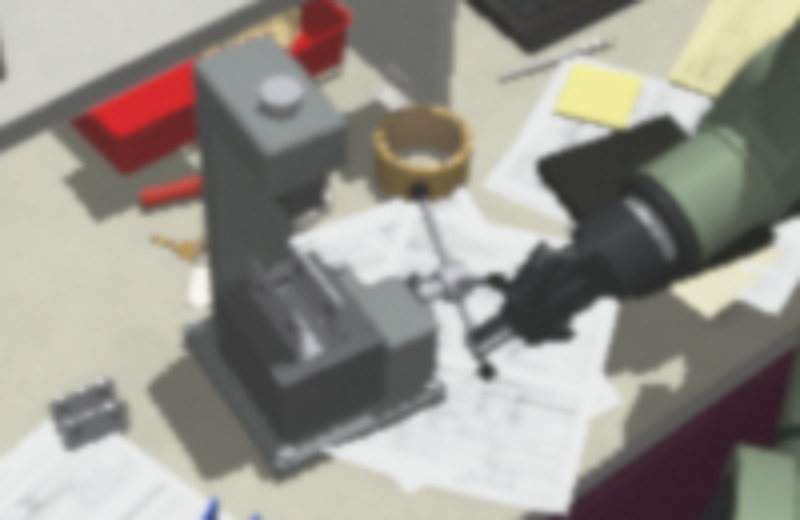

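The sweep stopped at tool angle 2.02, where the end stop is expected. I'll back off, withdraw and check the star angle and bracket height.

```bash
python3 - <<'E'
from workcell import *
from h import *
movel(sp(1.75),max_speed=80); movel(sp(1.75,100),max_speed=150); open_gripper()
# clear view: go toward the front of press
D2=np.array([np.sin(.7),0,-np.cos(.7)])
for sgn in(1,-1):
    O=tool(D2,[0,0,sgn]) 
    for p in ([-220,0,260],[-15,0,125]):
        q=inverse_kinematics(W(p),O); print(sgn,None if q is None else np.round(q,2))
cs=[camera("scene"),camera("top")];pickle.dump(cs,open("d3.pkl","wb"))
for c in cs:
    q=(cloud(c)-t)@R; q=q.reshape(-1,3);q=q[np.isfinite(q).all(1)]
    b=q[(np.abs(q[:,0])<50)&(np.abs(q[:,1])<30)&(q[:,2]>105)&(q[:,2]<200)]
    print(len(b),np.round(np.percentile(b[:,2],[50,80,90,95,98]),1),np.round(np.percentile(b[b[:,2]>130],[2,98],axis=0),1).tolist())
    r=q[np.abs(q[:,1]+130)<14]-[-30,0,95];rr=np.hypot(r[:,0],r[:,2]);m=(rr>25)&(rr<92)&(r[:,2]>-80)
    z=np.exp(4j*np.arctan2(-r[m,0],r[m,2])).mean();print("star mod pi/2",m.sum(),(np.angle(z)+np.pi)/4,abs(z))
print(read_state()["time"])
cv2.imwrite("pics/s3.png",np.hstack([cv2.resize(cs[0]["image"][150:250,290:390],None,fx=4,fy=4),cv2.resize(cs[1]["image"][145:245,300:400],None,fx=4,fy=4)]))
E
```

```text
1 None
1 None
-1 None
-1 None
236 [127.6 140.2 143.1 144.3 145.6] [[-39.8, -17.8, 130.8], [37.8, 23.0, 146.2]]
star mod pi/2 195 0.004696948437934889 0.9279313450564322
52 [139.6 143.5 145.9 146.4 148.5] [[-40.6, -20.2, 133.9], [-3.4, 19.4, 149.0]]
star mod pi/2 205 0.014404764018483118 0.9157196174147167
10.1583
```

View pics/s3.png

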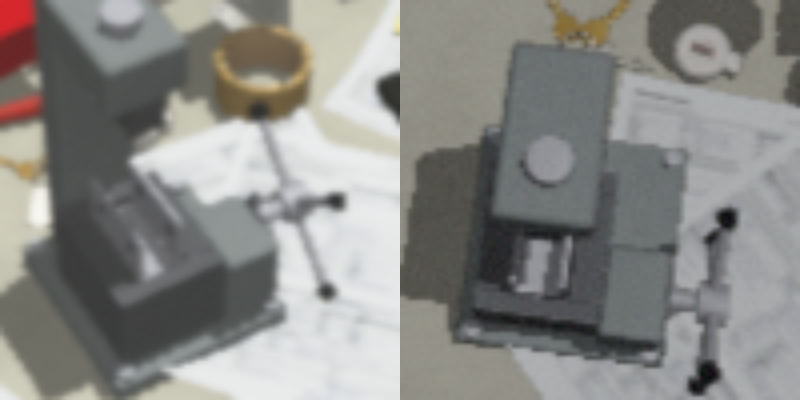

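The star reads 3.14 and the bracket top is at about 144 mm, so the knock-out is fully up. Next is reachability for the tilted grasp.

```bash
python3 - <<'E'
from workcell import *
from h import *
print(np.round(read_state()["qpos"],2))
for tilt in range(15,66,5):
  for yw in(-20,0,20):
    T=np.radians(tilt);Y=np.radians(yw)
    D2=np.array([np.sin(T)*np.cos(Y),np.sin(T)*np.sin(Y),-np.cos(T)])
    for sgn in(1,-1):
      O=tool(D2,[0,0,sgn]); r=[]
      for p in ([-100,0,220],[-30,0,170],[-15,0,112],[0,0,112]):
        q=inverse_kinematics(W(p),O); r.append(None if q is None else np.round(q,2).tolist())
      if any(r): print(tilt,yw,sgn,r)
E
```

```text
[ 0.98  1.07 -0.18  1.66 -0.7   1.52 -0.4 ]
15 -20 1 [[-1.05, 0.12, 0.83, 2.33, 0.16, 0.53, -2.41], [-0.72, 0.36, 0.6, 2.23, -0.11, 0.4, -2.12], [-0.97, 0.76, 1.08, 2.25, -1.22, 0.55, -1.05], [-0.93, 0.76, 1.05, 2.22, -1.18, 0.54, -1.09]]
15 -20 -1 [[0.4, 0.15, -0.77, 2.27, 0.51, 0.64, 0.35], [0.26, 0.35, -0.59, 2.19, 0.71, 0.59, 0.22], [0.1, 0.46, -0.41, 2.2, 0.87, 0.46, 0.07], [0.12, 0.47, -0.41, 2.17, 0.86, 0.48, 0.1]]
15 0 1 [[0.88, 0.22, -1.23, 2.28, 0.58, 0.62, -2.46], [-0.75, 0.37, 0.72, 2.26, -0.51, 0.39, -1.33], [-0.81, 0.62, 0.89, 2.27, -1.22, 0.44, -0.66], [-0.76, 0.61, 0.83, 2.24, -1.14, 0.42, -0.73]]
15 0 -1 [[0.75, 0.18, -1.06, 2.29, 0.49, 0.58, 0.77], [0.21, 0.31, -0.45, 2.21, 0.53, 0.45, 0.78], [-0.13, 0.42, -0.03, 2.24, 0.38, 0.24, 0.93], [0.04, 0.45, -0.25, 2.2, 0.62, 0.31, 0.7]]
15 20 1 [[0.37, 0.11, -0.55, 2.3, 0.09, 0.49, -1.59], [-0.23, 0.29, 0.16, 2.23, -0.23, 0.37, -1.23], [-0.39, 0.46, 0.38, 2.25, -0.82, 0.28, -0.64], [-0.37, 0.48, 0.37, 2.22, -0.79, 0.3, -0.67]]
15 20 -1 [[0.98, 0.23, -1.24, 2.28, 0.43, 0.56, 1.23], [0.61, 0.39, -0.86, 2.2, 0.63, 0.49, 1.09]
[... 2417 characters left out ...]
, 2.39, 2.05, 0.4, 2.39]]
30 0 -1 [None, [0.78, 0.51, -1.27, 2.4, 1.57, 0.7, -0.24], None, [0.74, 0.78, -1.27, 2.37, 1.77, 0.91, -0.32]]
30 20 1 [None, None, [0.31, 0.45, -0.45, 2.42, 2.68, 0.24, 2.22], [0.32, 0.47, -0.45, 2.38, 2.64, 0.22, 2.28]]
30 20 -1 [None, [0.96, 0.52, -1.26, 2.39, 1.57, 0.44, 0.23], [0.9, 0.77, -1.27, 2.39, 1.83, 0.65, 0.06], [0.9, 0.79, -1.27, 2.36, 1.81, 0.66, 0.11]]
35 -20 1 [None, [-0.23, 0.31, -0.24, 2.43, 1.56, 0.55, 2.34], [-0.05, 0.5, -0.45, 2.42, 1.81, 0.69, 2.11], [-0.2, 0.49, -0.25, 2.4, 1.84, 0.59, 2.09]]
35 -20 -1 [None, [0.28, 0.4, -0.86, 2.41, 1.55, 0.79, -0.74], [0.54, 0.83, -1.28, 2.4, 1.73, 1.25, -0.79], [0.43, 0.71, -1.07, 2.37, 1.74, 1.06, -0.81]]
```

Tilts over 35° need the flipped wrist (q5≈π). I'll go back via the start pose, flip there in free space, and redo IK from that seed.

```bash
python3 - <<'E'
from workcell import *
from h import *
goto_joints([1.082,.521,-.036,1.599,.021,1.021,-.113])
goto_joints([1.0,.2,0,2.2,3.2,.35,.9])
s=read_state();print(s["time"],s["eef_pos"],np.round(s["tool_rot"],2).tolist(),s["ft_force"])
for tilt in(30,35,40,45,50):
    T=np.radians(tilt); D2=np.array([np.sin(T),0,-np.cos(T)])
    for sgn in(1,-1):
      O=tool(D2,[0,0,sgn]); r=[]
      for p in ([-150,0,220],[-100,0,220],[-50,0,165],[-10,0,112],[0,0,112]):
        q=inverse_kinematics(W(p),O); r.append(None if q is None else np.round(q,2).tolist())
      if any(r): print(tilt,sgn,r)
E
```

```text
14.45 [ 323.89663549 -600.58529638  378.0256524 ] [[-0.28, -0.82, 0.5], [-0.64, -0.23, -0.74], [0.72, -0.52, -0.46]] [ 0.27779749 -0.34835992  0.31765698]
30 1 [None, None, None, [0.33, 0.5, -0.68, 2.41, 1.95, 0.51, 2.5], [0.3, 0.49, -0.63, 2.39, 1.95, 0.48, 2.51]]
30 -1 [None, None, None, [0.03, 0.44, -0.31, 2.42, 2.17, 0.36, -0.89], [-0.03, 0.44, -0.22, 2.4, 2.22, 0.33, -0.94]]
35 -1 [None, None, None, None, [0.76, 0.89, -1.36, 2.43, 1.91, 1.08, -0.41]]
```

```bash
python3 - <<'E'
from workcell import *
from h import *
goto_joints([1.5,.4,-1.27,2.35,1.57,.72,-.24])
s=read_state();print(s["time"],s["eef_pos"],s["ft_force"])
for tilt in(22,25,28,30,32):
    T=np.radians(tilt); D2=np.array([np.sin(T),0,-np.cos(T)])
    for sgn in(-1,):
      O=tool(D2,[0,0,sgn]); 
      for p in ([-80,0,240],[-80,0,200],[-80,0,180],[-60,0,180],[-50,0,165],[-35,0,150],[-16,0,112],[-16,0,128],[-80,-100,240],[-80,-200,240]):
        q=inverse_kinematics(W(p),O); print(tilt,p,None if q is None else np.round(q,2).tolist())
E
```

```text
15.95 [ 382.78534236 -350.86944783  227.46268523] [-0.7181601  -0.66046333  0.06647391]
22 [-80, 0, 240] [0.93, 0.15, -1.25, 2.31, 0.64, 0.51, 0.63]
22 [-80, 0, 200] [0.96, 0.4, -1.43, 2.36, 1.09, 0.66, 0.18]
22 [-80, 0, 180] [0.91, 0.46, -1.4, 2.38, 1.21, 0.69, 0.06]
22 [-60, 0, 180] [0.88, 0.48, -1.36, 2.34, 1.21, 0.7, 0.09]
22 [-50, 0, 165] [0.84, 0.55, -1.34, 2.33, 1.29, 0.74, 0.03]
22 [-35, 0, 150] [0.81, 0.62, -1.32, 2.32, 1.36, 0.79, -0.0]
22 [-16, 0, 112] [0.77, 0.76, -1.29, 2.3, 1.51, 0.87, -0.09]
22 [-16, 0, 128] [0.78, 0.72, -1.3, 2.29, 1.45, 0.84, -0.04]
22 [-80, -100, 240] [1.4, 0.22, -1.45, 2.31, 0.59, 0.48, 0.96]
22 [-80, -200, 240] [1.59, 0.29, -1.38, 2.26, 0.5, 0.49, 1.32]
25 [-80, 0, 240] [0.94, 0.13, -1.26, 2.35, 0.73, 0.45, 0.54]
25 [-80, 0, 200] [0.96, 0.38, -1.44, 2.4, 1.2, 0.63, 0.06]
25 [-80, 0, 180] [0.91, 0.46, -1.42, 2.42, 1.33, 0.69, -0.07]
25 [-60, 0, 180] [0.89, 0.49, -1.39, 2.38, 1.33, 0.71, -0.04]
25 [-50, 0, 165] [0.85, 0.56, -1.36, 2.37, 1.41, 0.75, -0.09]
25 [-35, 0, 150] [0.82, 0.63, -1.34, 2.36, 1.47, 0.8, -0.12]
25 [-16, 0, 112] [0.76, 0.76, -1.2
[... 779 characters left out ...]
0.09, -1.28, 2.41, 0.98, 0.36, 0.27]
30 [-80, 0, 200] None
30 [-80, 0, 180] None
30 [-60, 0, 180] None
30 [-50, 0, 165] None
30 [-35, 0, 150] [0.79, 0.62, -1.33, 2.42, 1.66, 0.82, -0.31]
30 [-16, 0, 112] [0.73, 0.75, -1.25, 2.41, 1.79, 0.89, -0.37]
30 [-16, 0, 128] [0.75, 0.71, -1.28, 2.4, 1.73, 0.86, -0.33]
30 [-80, -100, 240] None
30 [-80, -200, 240] [1.73, 0.28, -1.46, 2.36, 0.64, 0.28, 1.21]
32 [-80, 0, 240] None
32 [-80, 0, 200] None
32 [-80, 0, 180] None
32 [-60, 0, 180] None
32 [-50, 0, 165] None
32 [-35, 0, 150] None
32 [-16, 0, 112] None
32 [-16, 0, 128] [0.73, 0.7, -1.26, 2.42, 1.8, 0.87, -0.4]
32 [-80, -100, 240] None
32 [-80, -200, 240] [1.74, 0.27, -1.45, 2.38, 0.69, 0.22, 1.18]
```

```bash
cat >>h.py <<'E'
def T2(deg,yw=0):
    T=np.radians(deg);return np.array([np.sin(T),0,-np.cos(T)])
def O2(deg): return tool(T2(deg),[0,0,-1])
E
python3 - <<'E'
from workcell import *
from h import *
def st(n):
    s=read_state();print(n,round(s["time"],2),np.round(R.T@(s["eef_pos"]-t),1),"F",np.round(R.T@s["ft_force"],1),"gap",round(s["finger_gap"],1),round(s["gripper_force"],1),np.round(s["qpos"],2))
movep(W([-80,1,240]),O2(25)); st("above")
movep(W([-60,1,182]),O2(28)); st("pre")
g=np.array([-26,1,128.]);tcp=g+18.7*T2(28)
print(movel(W(tcp),max_speed=80,guard=12)); st("at")
clamp(); st("clamped")
c=camera("wrist");cv2.imwrite("pics/w1.png",c["image"])
c=camera("scene");cv2.imwrite("pics/s4.png",np.hstack([cv2.resize(c["image"][150:250,290:390],None,fx=4,fy=4),cv2.resize(cv2.imread("pics/w1.png"),(400,250)) .repeat(1,0)[:250].__class__(0) if 0 else np.vstack([cv2.resize(cv2.imread("pics/w1.png"),(400,250)),np.zeros((150,400,3),np.uint8)])]))
E
```

```text
above 17.27 [-8.000e+01  2.000e-01  2.398e+02] F [ 0.5 -0.9 -0. ] gap 85.3 0.0 [ 0.94  0.13 -1.26  2.35  0.73  0.45  0.53]
pre 17.99 [-60.    0.8 182. ] F [-0.3 -0.5 -0.6] gap 85.6 0.0 [ 0.54  0.27 -0.91  2.43  1.4   0.42 -0.15]
False
at 19.18 [-17.2   0.9 111.9] F [-0.2  0.7  0.5] gap 85.2 0.0 [ 0.48  0.54 -0.87  2.39  1.79  0.58 -0.46]
clamped 19.66 [-17.2   1.1 111.7] F [-3.6 -0.1  7.3] gap 39.1 59.2 [ 0.48  0.54 -0.87  2.39  1.8   0.58 -0.46]
```

View pics/s4.png

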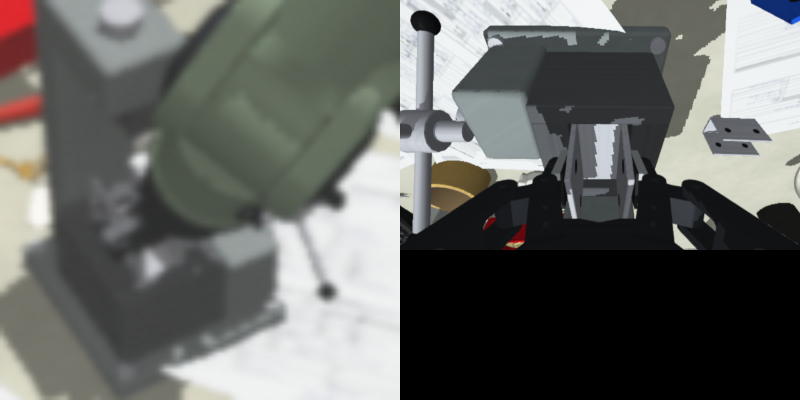

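The grip is good: gap 39 mm, 59 N, with both flanges between the pads in the wrist view. Lifting now.

```bash
python3 - <<'E'
from workcell import *
from h import *
def st(n):
    s=read_state();print(n,round(s["time"],2),np.round(R.T@(s["eef_pos"]-t),1),"F",np.round(R.T@s["ft_force"],1),"gap",round(s["finger_gap"],1),round(s["gripper_force"],1),np.round(s["qpos"],2))
print(movel(W([-17.2,1,130]),max_speed=50,guard=20)); st("lift")
movel(W([-40,1,152]),max_speed=80,guard=25); st("out")
movep(W([-80,1,240]),O2(25)); st("up")
m=np.array([477.2,-390.3,24]); tc=m-R@[16.2,0,0]
q=inverse_kinematics(tc+[0,0,120],O2(28)); print("pre",np.round(q,2)); 
q2=inverse_kinematics(tc+[0,0,25],O2(28)); print("place",np.round(q2,2))
E
```

```text
False
lift 20.27 [-17.3   0.8 129.9] F [ 0.7  0.5 -4.5] gap 39.2 60.6 [ 0.48  0.48 -0.86  2.38  1.7   0.53 -0.38]
out 20.82 [-39.8   0.9 152. ] F [ 0.3 -0.7 -3.7] gap 39.2 60.6 [ 0.5   0.39 -0.89  2.42  1.61  0.49 -0.32]
up 21.81 [-80.1   0.7 239.5] F [ 0.5 -0.2 -3.2] gap 39.0 62.5 [ 0.59  0.07 -0.89  2.36  0.6   0.4   0.65]
pre [ 1.46  0.67 -0.96  2.04  0.88  0.35  1.39]
place [ 1.38  0.84 -0.86  2.08  1.51  0.28  0.84]
```

```bash
python3 - <<'E'
from workcell import *
from h import *
def st(n):
    s=read_state();print(n,round(s["time"],2),np.round(s["eef_pos"],1),"F",np.round(s["ft_force"],1),"gap",round(s["finger_gap"],1),round(s["gripper_force"],1))
m=np.array([477.2,-390.3,24]); tc=m-R@[16.2,0,0]
movep(W([-80,-200,250]),O2(25)); st("over")
movep(tc+[0,0,95],O2(28)); st("pre")
movel(tc+[0,0,31],max_speed=80,guard=15); st("near")
c=camera("wrist");cv2.imwrite("pics/w2.png",c["image"])
z=31
while z>18:
    z-=1
    g=movel(tc+[0,0,z],max_speed=15,guard=4); s=read_state(); print(z,g,np.round(s["ft_force"],1),round(s["eef_pos"][2],1))
    if g or s["ft_force"][2]>2: break
st("down")
c=camera("scene");im=c["image"];u,v=np.int32(project(c,m)[0]);print(u,v)
cv2.imwrite("pics/s5.png",np.hstack([cv2.resize(im[max(v-60,0):v+60,u-60:u+60],(400,400)),np.vstack([cv2.resize(cv2.imread("pics/w2.png"),(400,250)),np.zeros((150,400,3),np.uint8)])]))
E
```

```text
over 23.07 [ 408.8 -192.8  249.7] F [ 0.7 -0.  -4.3] gap 39.3 62.4
pre 24.02 [ 461.6 -387.2  119.6] F [ 0.   0.4 -3. ] gap 39.1 62.3Traceback (most recent call last):
  File "<stdin>", line 8, in <module>
workcell.PlanningError: the arm cannot follow that straight line within its joint ranges
```

```bash
python3 - <<'E'
from workcell import *
from h import *
m=np.array([477.2,-390.3,24]); tc=m-R@[16.2,0,0]
from scipy.spatial.transform import Rotation as Ro
print(np.round(read_state()["qpos"],2))
for psi in(-.4,-.2,-.09,0,.1,.2,.4):
    A=Ro.from_euler("z",psi).as_matrix(); tc=m-A@R@[16.2,0,0]
    for z in(95,60,31,18):
        q=inverse_kinematics(tc+[0,0,z],A@O2(28)); print(psi,z,None if q is None else np.round(q,2).tolist())
E
```

```text
[ 1.25  0.61 -0.67  2.07  0.48  0.18  1.74]
-0.4 95 [1.51, 0.88, -1.28, 2.13, 1.6, 0.77, 0.33]
-0.4 60 [1.19, 0.69, -0.76, 2.16, 1.76, 0.39, 0.04]
-0.4 31 [1.32, 0.84, -0.95, 2.16, 1.84, 0.57, 0.05]
-0.4 18 [1.35, 0.9, -1.0, 2.16, 1.88, 0.64, 0.06]
-0.2 95 [1.21, 0.6, -0.68, 2.12, 1.23, 0.2, 0.77]
-0.2 60 [1.56, 0.99, -1.28, 2.11, 1.63, 0.72, 0.59]
-0.2 31 [1.18, 0.73, -0.66, 2.14, 1.92, 0.23, 0.13]
-0.2 18 [1.23, 0.78, -0.71, 2.13, 1.95, 0.29, 0.13]
-0.09 95 [1.38, 0.68, -0.88, 2.08, 1.16, 0.29, 1.01]
-0.09 60 [1.36, 0.75, -0.87, 2.1, 1.44, 0.3, 0.77]
-0.09 31 [1.48, 0.93, -1.07, 2.1, 1.63, 0.5, 0.68]
-0.09 18 [1.19, 0.76, -0.63, 2.11, 1.93, 0.16, 0.26]
0 95 [1.25, 0.61, -0.66, 2.07, 0.49, 0.18, 1.74]
0 60 [1.4, 0.77, -0.89, 2.07, 1.25, 0.29, 1.06]
0 31 [1.38, 0.82, -0.86, 2.08, 1.47, 0.28, 0.87]
0 18 [1.37, 0.85, -0.85, 2.08, 1.56, 0.28, 0.79]
0.1 95 [1.35, 0.66, -0.78, 2.03, 0.51, 0.25, 1.85]
0.1 60 [1.3, 0.71, -0.7, 2.05, 0.6, 0.17, 1.78]
0.1 31 [1.42, 0.85, -0.89, 2.05, 1.24, 0.28, 1.22]
0.1 18 [1.41, 0.87, -0.88, 2.05, 1.33, 0.28, 1.14]
0.2 95 [1.44, 0.72, -0.88, 1.99, 0.54, 0.33, 1.95]
0.2 60 [1.38, 0.76, -0.8, 2.01, 0.57, 0.25, 1.94]
0.2 31 [1.34, 0.8, -0.74, 2.02, 0.66, 0.2, 1.87]
0.2 18 [1.34, 0.83, -0.74, 2.02, 0.77, 0.18, 1.77]
0.4 95 [1.55, 0.84, -1.05, 1.91, 0.6, 0.52, 2.13]
0.4 60 [1.51, 0.87, -0.98, 1.93, 0.63, 0.45, 2.13]
0.4 31 [1.47, 0.9, -0.92, 1.93, 0.65, 0.39, 2.13]
0.4 18 [1.45, 0.92, -0.89, 1.94, 0.66, 0.36, 2.13]
```

```bash
cat > place.py <<'E'
from workcell import *
from h import *
def st(n):
    s=read_state();print(n,round(s["time"],2),np.round(s["eef_pos"],1),"F",np.round(s["ft_force"],1),"gap",round(s["finger_gap"],1),round(s["gripper_force"],1),np.round(s["qpos"],2))
m=np.array([477.2,-390.3,24]); tc=m-R@[16.2,0,0]
movep(tc+[0,0,60],O2(28)); st("60")
movel(tc+[0,0,29.5],max_speed=60,guard=15); st("near")
f0=read_state()["ft_force"][2]; z=29.5
while z>18:
    z-=1
    g=movel(tc+[0,0,z],max_speed=15,guard=5); s=read_state(); print(z,g,np.round(s["ft_force"],1),round(s["eef_pos"][2],1))
    if g or s["ft_force"][2]-f0>3: break
st("down")
c=camera("wrist");w=c["image"]
c=camera("scene");im=c["image"];u,v=np.int32(project(c,m)[0]);print(u,v)
cv2.imwrite("pics/s5.png",np.hstack([cv2.resize(im[max(v-50,0):v+50,u-50:u+50],(400,400)),np.vstack([cv2.resize(w,(400,250)),np.zeros((150,400,3),np.uint8)])]))
E
python3 place.py
```

```text
60 24.81 [ 461.4 -388.    84.8] F [ 0.  -0.6 -3.7] gap 38.9 62.4 [ 1.4   0.77 -0.89  2.07  1.25  0.29  1.06]
near 25.23 [ 461.3 -388.2   61.6] F [ 2.3 -0.3 -1.5] gap 38.9 63.5 [ 1.35  0.79 -0.81  2.08  1.4   0.24  0.92]
28.5 True [-3.6  1.   8.2] 61.2
down 25.45 [ 460.9 -388.1   61.2] F [-3.6  1.   8.2] gap 39.0 64.9 [ 1.35  0.79 -0.81  2.08  1.4   0.24  0.92]
414 178
```

View pics/s5.png

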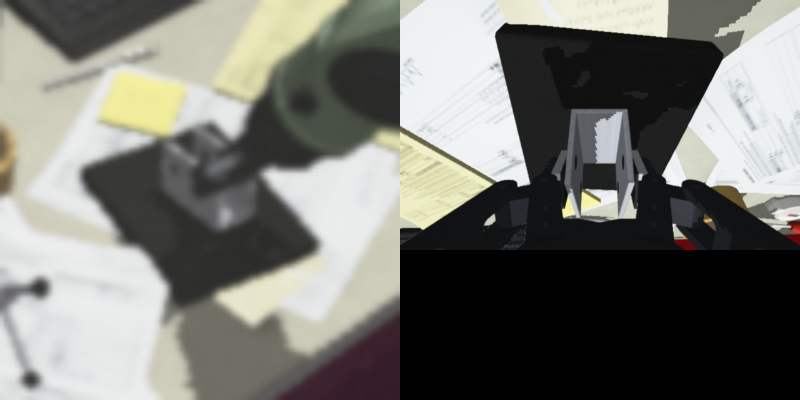

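It made contact 12 mm earlier than expected, so the bracket may have pitched in the grip. I'll measure its flange edges.

```bash
python3 - <<'E'
from workcell import *
from h import *
m=np.array([477.2,-390.3,24])
c=camera("wrist");q=(cloud(c)-m)@R
s=read_state();print("tcp rel mat centre (press axes)",np.round(R.T@(s["eef_pos"]-m),1))
print("mat z", np.nanmedian(q[20*1+40:90,170:500][...,2]))
b=q.reshape(-1,3);b=b[np.isfinite(b).all(1)]
b=b[(np.abs(b[:,0])<80)&(np.abs(b[:,1])<35)&(b[:,2]>-5)&(b[:,2]<110)]
for x in range(-40,61,8):
    k=b[(b[:,0]>=x)&(b[:,0]<x+8)]
    fl=k[(np.abs(np.abs(k[:,1])-18)<5)]; web=k[np.abs(k[:,1])<12]
    print(x,len(fl),np.round(np.percentile(fl[:,2],[2,50,97]),0) if len(fl) else "",len(web),np.round(np.percentile(web[:,2],[2,50,97]),0) if len(web) else "")
pickle.dump(c,open("w.pkl","wb"))
cv2.imwrite("pics/w3.png",c["image"][150:400,200:440].repeat(2,0).repeat(2,1))
E
```

```text
tcp rel mat centre (press axes) [-16.5   0.1  37.3]
mat z -0.5952489745295964
-40 2800 [-0. 56. 72.] 997 [-1. 16. 18.]
-32 1267 [14. 60. 76.] 483 [14. 15. 16.]
-24 760 [13. 49. 71.] 434 [13. 14. 15.]
-16 607 [12. 44. 64.] 399 [11. 12. 13.]
-8 538 [10. 41. 63.] 351 [10. 11. 12.]
0 488 [ 9. 40. 62.] 305 [ 8.  9. 10.]
8 427 [ 7. 39. 60.] 288 [7. 8. 9.]
16 390 [ 6. 36. 58.] 262 [5. 6. 7.]
24 333 [ 4. 32. 57.] 232 [4. 5. 6.]
32 208 [ 0. 45. 56.] 103 [-0.  0.  4.]
40 96 [-0.  0. 54.] 259 [-1.  0.  1.]
48 94 [-1.  0.  1.] 239 [-0.  0.  1.]
56 113 [-0.  0.  1.] 235 [-0.  0.  1.]
```

The wrist depth shows the bracket pitched 0.196 rad with its back end down, and its centre is over the mat. I'll raise it and tilt the tool out by 11° (28° to 39°) to level it, after checking IK.

```bash
python3 - <<'E'
from workcell import *
from h import *
from scipy.spatial.transform import Rotation as Ro
m=np.array([477.2,-390.3,24])
for psi in(-1,-.7,-.5,-.3,-.15,0,.15,.3):
    A=Ro.from_euler("z",psi).as_matrix()
    r=[inverse_kinematics(m+A@R@[-20.9,0,26.4+h],A@O2(39.2)) for h in(45,20,0)]
    print(psi,[None if q is None else np.round(q,2).tolist() for q in r])
E
```

```text
-1 [[1.19, 0.99, -1.23, 2.22, 1.89, 1.34, -0.65], [1.19, 1.06, -1.23, 2.22, 1.95, 1.38, -0.66], [1.18, 1.12, -1.22, 2.22, 2.0, 1.42, -0.67]]
-0.7 [[1.36, 0.99, -1.26, 2.29, 2.05, 1.12, -0.4], [1.35, 1.06, -1.25, 2.29, 2.11, 1.17, -0.41], [1.35, 1.12, -1.23, 2.29, 2.16, 1.21, -0.41]]
-0.5 [[1.48, 0.99, -1.27, 2.29, 2.11, 0.94, -0.18], [1.48, 1.07, -1.26, 2.3, 2.17, 1.0, -0.19], [1.47, 1.13, -1.24, 2.3, 2.22, 1.03, -0.19]]
-0.3 [[1.55, 0.93, -1.18, 2.27, 2.17, 0.66, -0.02], [1.55, 1.02, -1.19, 2.27, 2.21, 0.73, -0.0], [1.56, 1.09, -1.2, 2.27, 2.25, 0.78, 0.01]]
-0.15 [[1.56, 0.87, -1.08, 2.23, 2.2, 0.43, 0.09], [1.57, 0.96, -1.09, 2.23, 2.25, 0.5, 0.1], [1.57, 1.02, -1.1, 2.23, 2.28, 0.55, 0.11]]
0 [[1.58, 0.86, -1.02, 2.18, 2.08, 0.25, 0.37], [1.56, 0.91, -0.99, 2.18, 2.26, 0.27, 0.23], [1.57, 0.97, -1.0, 2.18, 2.29, 0.32, 0.24]]
0.15 [[1.64, 0.91, -1.06, 2.11, 1.43, 0.2, 1.19], [1.62, 0.95, -1.03, 2.11, 1.66, 0.2, 1.0], [1.63, 1.01, -1.04, 2.11, 1.8, 0.23, 0.9]]
0.3 [[1.75, 1.07, -1.25, 2.03, 1.1, 0.41, 1.73], [1.7, 1.04, -1.13, 2.03, 1.08, 0.3, 1.76], [1.77, 1.23, -1.29, 2.03, 1.36, 0.5, 1.58]]
```

```bash
cat > lev.py <<'E'
from h import *
def pitch(c,A,m,lo=-30,hi=26):
    q=(cloud(c)-m)@(A@R); b=q.reshape(-1,3);b=b[np.isfinite(b).all(1)]
    b=b[(b[:,0]>lo)&(b[:,0]<hi)&(np.abs(b[:,1])<11)&(b[:,2]>3)&(b[:,2]<90)]
    k=np.polyfit(b[:,0],b[:,2],1)
    for _ in range(4): r=np.abs(b[:,2]-np.polyval(k,b[:,0])); b=b[r<max(2,np.percentile(r,85))]; k=np.polyfit(b[:,0],b[:,2],1)
    return k,len(b)
E
python3 - <<'E'
from workcell import *
from h import *
from lev import pitch
from scipy.spatial.transform import Rotation as Ro
m=np.array([477.2,-390.3,24]); A=Ro.from_euler("z",-.1).as_matrix()
s=read_state(); p=np.array(s["eef_pos"])
try: movel(p+[0,0,20],max_speed=60)
except PlanningError: movep(p+[0,0,20],O2(28))
movep(p+[0,0,50],O2(28))
movep(m+A@R@[-20.9,0,26.4+45],A@O2(39.2))
movel(m+A@R@[-20.9,0,26.4+12],max_speed=60,guard=12)
wait(.3)
s=read_state();print(round(s["time"],2),np.round((A@R).T@(s["eef_pos"]-m),1),s["ft_force"],s["finger_gap"],np.round(s["qpos"],2))
c=camera("wrist"); print(pitch(c,A,m))
cv2.imwrite("pics/w4.png",c["image"])
q=((cloud(c)-m)@(A@R)).reshape(-1,3);b=q[np.isfinite(q).all(1)];b=b[(np.abs(b[:,1])<12)&(np.abs(b[:,0])<70)&(b[:,2]<60)]
for x in range(-48,61,6):
    k=b[(b[:,0]>=x)&(b[:,0]<x+6)];print(x,len(k),np.round(np.percentile(k[:,2],[10,50,90]),1) if len(k) else "")
E
```

```text
28.17 [-20.9  -0.1  38.6] [-0.58408934 -0.31890116 -3.71326117] 39.16501754975786 [ 1.73  1.26 -1.41  2.21  2.    0.77  0.6 ]
(array([7.02200629e-03, 1.47090205e+01]), 2210)
-48 1161 [-0.  11.9 14.5]
-42 841 [-0.1 13.6 14.7]
-36 523 [ 0.1 14.3 14.8]
-30 361 [14.1 14.5 15. ]
-24 323 [14.1 14.6 15. ]
-18 293 [14.1 14.6 15.1]
-12 284 [14.2 14.6 15.1]
-6 252 [14.3 14.7 15.1]
0 234 [14.4 14.8 15.2]
6 209 [14.4 14.8 15.2]
12 208 [14.4 14.8 15.2]
18 191 [14.5 14.9 15.2]
24 171 [14.6 14.9 15.3]
30 80 [14.4 14.9 15.2]
36 0 
42 0 
48 0 
54 0 
60 40 [-0.1  0.5  0.7]
```

It is level now (0.007 rad), with its bottom 10.7 mm above the mat and its centre about 5 mm too far forward. I'll shift it and lower under guard.

```bash
python3 - <<'E'
from workcell import *
from h import *
from lev import pitch
from scipy.spatial.transform import Rotation as Ro
m=np.array([477.2,-390.3,24]); A=Ro.from_euler("z",-.1).as_matrix()
P=lambda z:m+A@R@[-16,0,z]
movel(P(38.5),max_speed=30); print(movel(P(30.5),max_speed=30,guard=6))
wait(.2); f0=read_state()["ft_force"][2]; z=30.5
while z>24:
    z-=.7; g=movel(P(z),max_speed=8,guard=5); s=read_state(); print(round(z,1),g,np.round(s["ft_force"],1),round(s["eef_pos"][2]-24,1))
    if g or s["ft_force"][2]-f0>3: break
c=camera("wrist"); print(pitch(c,A,m),round(s["time"],2),np.round(s["qpos"],2))
cs=camera("scene");im=cs["image"];u,v=np.int32(project(cs,m)[0])
cv2.imwrite("pics/s6.png",np.hstack([cv2.resize(im[v-50:v+50,u-50:u+50],(400,400)),np.vstack([cv2.resize(c["image"],(400,250)),np.zeros((150,400,3),np.uint8)])]))
for b in(60,100): print(b,inverse_kinematics(s["eef_pos"]-A@R@T2(39.2)*b,A@O2(39.2)))
E
```

```text
False
29.8 False [-1.   0.5 -3.5] 29.8
29.1 False [-0.3 -0.5 -3.7] 29.1
28.4 False [ 0.6 -0.4 -2.2] 28.5
27.7 False [-3.7  0.3  6.9] 28.4
(array([3.66948096e-03, 4.37030462e+00]), 2359) 30.15 [ 1.72  1.29 -1.39  2.2   2.02  0.78  0.59]
60 [ 1.80795473  1.15918741 -1.44347963  2.26527171  1.90439962  0.71763978
  0.61073273]
100 [ 1.87813249  1.05855335 -1.47438304  2.29910114  1.8083252   0.64788983
  0.64413248]
```

It is down flat, with the web at 4.4 mm and pitch 0.004. Releasing and retreating.

```bash
python3 - <<'E'
from workcell import *
from h import *
from scipy.spatial.transform import Rotation as Ro
m=np.array([477.2,-390.3,24]); A=Ro.from_euler("z",-.1).as_matrix()
open_gripper(); wait(.2)
p=np.array(read_state()["eef_pos"]); d=A@R@T2(39.2)
movel(p-d*60,max_speed=80); movel(p-d*100,max_speed=120)
s=read_state();print(round(s["time"],2),s["finger_gap"],np.round(s["eef_pos"],1),np.round(s["ft_force"],1))
w=camera("wrist");q=((cloud(w)-m)@(A@R)).reshape(-1,3);q=q[np.isfinite(q).all(1)]
b=q[(np.abs(q[:,0])<60)&(np.abs(q[:,1])<40)&(q[:,2]>6)&(q[:,2]<70)]
print("bracket ext",np.round(np.percentile(b,[1,99],axis=0),1).tolist()); 
web=q[(np.abs(q[:,0])<30)&(np.abs(q[:,1])<11)&(q[:,2]<20)];print("web",np.percentile(web[:,2],[5,50,95]))
c=camera("top");k=((cloud(c)-m)@(A@R)).reshape(-1,3);k=k[np.isfinite(k).all(1)]
g=k[(np.abs(k[:,0])<50)&(np.abs(k[:,1])<35)&(k[:,2]>45)&(k[:,2]<65)];print("top view",len(g),np.round(np.percentile(g,[2,98],axis=0),1).tolist() if len(g) else "")
cs=camera("scene");k=(cloud(cs)-t)@R;r=k.reshape(-1,3);r=r[np.abs(r[:,1]+130)<14]-[-30,0,95];rr=np.hypot(r[:,0],r[:,2]);mm=(rr>25)&(rr<92)&(r[:,2]>-80)
z=np.exp(4j*np.arctan2(-r[mm,0],r[mm,2])).mean();print("star mod",(np.angle(z)+np.pi)/4,abs(z))
cv2.imwrite("pics/f.png",np.hstack([cv2.resize(w["image"],(400,250)),cv2.resize(c["image"][130:280,170:590],(400,250))]))
E
```

```text
32.36 85.27426725096406 [ 400.1 -373.   128.9] [-0.4 -0.2 -0.1]
bracket ext [[-42.5, -19.2, 6.9], [35.8, 20.5, 55.8]]
web [3.62989341 4.30559568 5.05664441]
top view 106 [[-41.2, -22.7, 46.2], [35.4, 18.2, 60.0]]
star mod 1.566991126486279 0.9179452110256796
```

View pics/f.png

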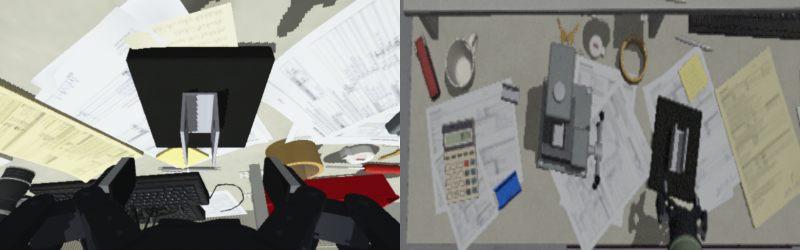

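The bracket stands upright, about 3 mm from the mat centre. The star is still at about 3.14 rad, and the mug, calculator and tape roll have not moved. The gripper is clear.

```bash
python3 -c "
from workcell import *
print(finish_job())"
```

```text
the job is handed in; nothing more can be done
None
```

The job is handed in at about 32 s of the 64 s allowed: the star handle was turned to its stop and left there, and the bracket stands upright about 3 mm from the middle of the mat, with the mug, calculator and tape roll untouched. On the first lowering the bracket had pitched about 11° in the grip and its back end touched the mat early, so I raised it, levelled it and set it down flat.

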